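Open a board tester's sprung hood and uncover its lens

ROBOT

A 7-joint arm with a two-finger parallel gripper is mounted at the origin on a cart in front of the work surface, level with it; the furniture and walls round the work are solid. World frame = base frame: x ahead of the robot, y to its left, z up, the work surface at z = 0. Lengths are in m, angles in rad, forces in N, time in s.
With the tool pointing down it reaches from about 0.35 to 0.9 m from the base axis. Payload 8.1 kg.
Tool frame: the origin (TCP) lies at the very end of the fingers, on their centre line; the grasp point (between the pads) lies 19 mm behind it (env.pinch_z is the z of the grasp point in the tool frame, in m); z points along the fingers, y is the line along which they close (so a half turn about z gives the same grasp; the last joint's range is limited). The gripper opens to 85 mm and grips with 20 to 120 N. Pads are 22 mm wide; open, the fingers measure 114 mm over their backs; the gripper's body (76 mm by 85 mm) begins 54 mm behind the grasp point. The pads swing forward as they close: fully open they stand 13 mm farther back than shut.
Start: joints at [-1.28, 0.434, 0.025, 1.573, -0.012, 1.134, -0.075], TCP at [0.24, 0.577, 0.209] pointing down, gripper open.
Joint ranges: [-2.62, 2.62], [-0.44, 2.09], [-1.27, 1.32], [0.08, 2.57], [-1.32, 4.46], [0.12, 2], [-2.74, 2.74]. Speed limits (rad/s): [2.22, 2.22, 3.01, 3.01, 3.14, 3.14, 3.14].

INTERFACE

Orientations are given as a rotation vector (axis times angle).
In Python, from bench import env gives the robot as it stands.
- The arm moves only by the tool move_arm, never from a script. Its argument "increments" is a list of rows, each a list of 7 numbers: the opening, from -1 (shut) to 1 (fully open), then the shift along the world's x, y, z each as a share of 500 mm, from -1 to 1, then the turn, a rotation vector about the world's x, y, z each as a share of pi/4 rad, from -1 to 1. In form: [[fingers, x, y, z, ax, ay, az], ...]. A call has 1 to 8 rows; each row is the pose to reach, as a shift and turn from the pose commanded when the call began; what a row does not reach only later rows make up. A row lasts 1/8 s, in which the tool goes at most 62.5 mm and 10.7 degrees, less where a joint would pass 70% of its speed; a pose out of reach is approached as far as the arm can. A call with a number of a shift or a turn outside -1 to 1 is refused whole. A call with a gripper value outside its range is refused whole. The fingers move at their own pace and stop on an object; "squeeze" is the grip in N (left out, the last holds). Time passes only in rows, so rows that repeat a pose let the fingers close. It gives the time, the measured TCP pose, the force, the opening and the grip force at its end, in the units of the state.
- env.sense(): the state, without advancing time (a new reading comes with each control period).
- env.get_image(name): name is "scene" or "side" or "wrist"; returns the picture (400x640x3 uint8, red, green, blue); there is no depth.
- env.camera_model(name): a dict with "fov_y" (degrees; the focal length in pixels is half the picture's height over the tangent of half this angle, whatever the lens; pixels are square), "cx", "cy" (the principal point, pixels), "pose" (4x4, takes a point from camera to world coordinates). Camera axes: x right, y down, z forward; pixel columns grow to the right and rows downward; lengths in m; the calibration is good to about 2 mm. The wrist camera is an equidistant fisheye: a pixel r from the principal point sees the ray r / f radians off the axis. A picture is of the moment at which its call begins: read the wrist's pose just before it. camera_model takes no time and is no camera call; for the wrist camera it gives the pose at the moment of the call.
- env.close_job(): hands the job in; it is judged then, once.
The state is a dict: "t": time; "qpos": joint angles; "joint_velocities": joint speeds; "joint_torque": joint torques, N m; "eef_pos": TCP position; "eef_rot": TCP orientation; "contact_force": force on the tool from outside, world axes, zero at the start; "torque": the same for the moment, N m; "gripper_width": finger opening in m; "grasp_force": force on a finger pad.
Only numpy, scipy, OpenCV 4.12 (cv2) and the standard library are available. Lean on these libraries where they do the work, as an engineer would, in place of code of your own. Each camera call takes 0.05 s, during which the arm holds its last target. There are 200 camera calls.

TASK

The lens of the small board tester on the bench is to be cleaned. Lift the clear hood by its red handle and swing it up and back past the point where its spring tips over, so that it stays fully open by itself, then swing the yellow dust cover aside on its pin until the whole lens is uncovered, and let go. Leave the meter, the solder reel and the brush where they are.

Things in the scene. Friction and masses are not known exactly. Their poses are not given: they have to be found in the camera images.
- tester: The board tester, bolted to the bench: a grey base 140 (x) x 240 (y) x 55 mm high. Origin at the centre of its underside, on the bench; its x axis points to its rear (away from the robot at yaw 0), y to its left, z up. It carries the hood, and under it the dust cover (right of the middle) and a fixed green circuit board (left half, parts up to about 13 mm above the base top).
- hood (a joint): Hinge of the hood: 0 closed, 1.75 rad fully open against its stop. The hood is a clear box with an aluminium frame, open below, 120 deep x 230 wide x 65 mm high, 0.35 kg, hinged at the base's rear; the front rises and goes back. A spring and its weight pull it shut up to about 1.0 rad and from there carry it on to the open stop, where it stays; at the handle 3 to 4 N starts it. When open, all of it lies behind the hinge.
- hood_hinge (a point): Middle of the hood's hinge axis, 60 mm behind the tester's centre, at the height of the base top (55 mm). The axis runs along the tester's y.
- hood_handle (a point): Middle of the hood's red handle: a round bar 10 mm thick and 110 mm long along the tester's y, with an arm at each end to the hood's front. Closed, it stands 42 mm in front of the hood's front face, 100 mm above the bench, 162 mm in front of the hinge axis and 45 mm above it. The hood's top is then 20 mm above the bar's centre. The bar goes round with the hood.
- dust_cover (a joint): Pivot of the yellow dust cover about its vertical pin: 0 squarely over the lens, 1.7 rad fully aside. From above it turns counter-clockwise as the value grows, so that its free end moves from the front to the tester's right (-y). It stays where it is left (about 0.5 N at the knob). The whole lens is uncovered from about 0.83 rad.
- cover_pin (a point): Axis of the cover's pin, at the height of the base top (55 mm above the bench), 42 mm behind the lens centre.
- cover_knob (a point): On the axis of the cover's black finger knob, 85 mm above the bench. The knob is an upright cylinder 12 mm thick whose top is 92 mm and whose foot, the cover's upper face, is 62 mm above the bench; it stands at the middle of the cover's round end (radius 20 mm), 42 mm from the pin.
- port (a point): Centre of the round lens (glass radius 14 mm in a flat black bezel of radius 18 mm) in the base top, 55 mm above the bench.
- meter_mid (a point): Centre of a yellow hand-held meter, 118 x 66 x 30 mm, lying loose to the left of the tester.
- reel_mid (a point): Centre of a white solder reel, 58 mm across and 47 mm high, standing loose to the right of the tester.
- brush_mid (a point): Middle of a black brush, 153 x 30 x 9 mm, lying loose to the right of the reel.

How it is judged:
By the outcome, as a careful person would: the job done as asked, in the order asked, and still so for the second after the job is handed in, with the robot touching nothing.
It also fails if it takes over 45 s, if anything falls off the work surface, if the arm or the gripper's body presses on something with over 40 N, if the wrist force passes 120 N, or if a joint passes its speed limit or range.

## Working session

There is one attempt and no reset: what is moved stays moved. The work goes in short steps, Python scripts to look and compute and a tool call to move; the robot and the scene stay as the last step left them, time stands still between calls to the robot, and variables do not carry over. Pictures are saved under pics/ and viewed, at most 10 in all, crops included, and the job is handed in when it is done.

Besides the shell and the picture viewer there is one more tool, called after ">>>" by a JSON object that holds its "op" and its "data". move_arm: Moves the arm, as the interface text tells. Its arguments: {"type":"object","properties":{"increments":{"type":"array"},"squeeze":{"type":"number"}},"required":["increments"]}

```bash
mkdir -p pics
cat > h.py <<'E'
import numpy as np, cv2
from bench import env
def ray(m,px):
    f=200/np.tan(np.radians(m['fov_y']/2)); P=np.array(m['pose'])
    d=np.array([(px[0]-m['cx'])/f,(px[1]-m['cy'])/f,1.]); return P[:3,3],P[:3,:3]@d
def plane(m,px,z):
    o,d=ray(m,px); return o+d*(z-o[2])/d[2]
def proj(m,p):
    f=200/np.tan(np.radians(m['fov_y']/2)); P=np.array(m['pose'])
    c=P[:3,:3].T@(np.array(p)-P[:3,3]); return f*c[0]/c[2]+m['cx'],f*c[1]/c[2]+m['cy']
def tri(m1,p1,m2,p2):
    o1,d1=ray(m1,p1);o2,d2=ray(m2,p2)
    s=np.linalg.lstsq(np.c_[d1,-d2],o2-o1,rcond=None)[0]
    a,b=o1+s[0]*d1,o2+s[1]*d2
    return (a+b)/2,np.linalg.norm(a-b)
E
python3 - <<'E'
from h import *
for n in('scene','side'):
    im=env.get_image(n); cv2.imwrite(f'pics/{n}0.png',im[:,:,::-1]); np.save(f'pics/{n}0.npy',im)
    m=env.camera_model(n); print(n,m['fov_y'],np.round(m['pose'],3).tolist())
s=env.sense(); print(s['eef_pos'],s['eef_rot'],s['t'],env.pinch_z)
E
```

```text
scene 47.68436374856583 [[0.653, -0.538, 0.533, -0.045], [-0.757, -0.473, 0.451, -0.689], [0.01, -0.698, -0.716, 0.838], [0.0, 0.0, 0.0, 1.0]]
side 47.97665601568039 [[0.981, -0.123, 0.147, 0.338], [-0.19, -0.535, 0.823, -1.259], [-0.023, -0.836, -0.549, 0.766], [0.0, 0.0, 0.0, 1.0]]
[0.23969496 0.57669617 0.20803252] [-6.14709116e-01 -3.08070988e+00  2.14653580e-03] 0.1 -0.0187
```

View pics/scene0.png

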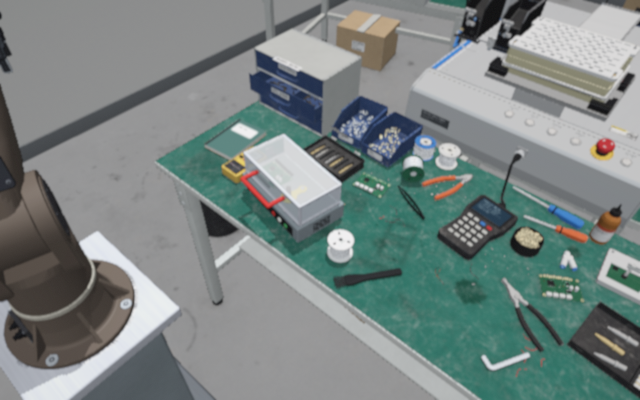

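View pics/side0.png

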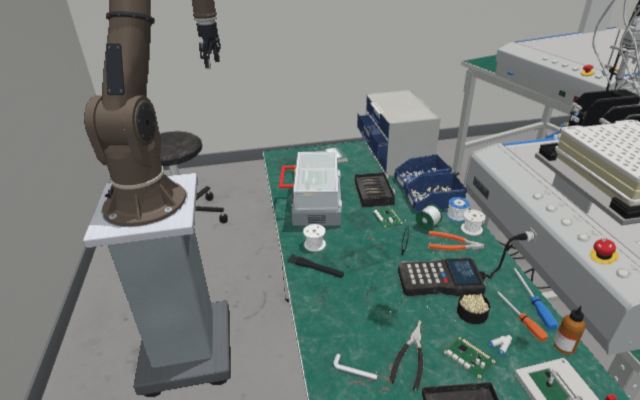

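The tester is at about (293,190) in the scene view and (317,188) in the side view. Its red handle is at (265,192) and (287,177).

Run:
```python
from h import *
out=[]
for n,(x,y) in(('scene',(215,125)),('side',(265,140))):
    im=np.load(f'pics/{n}0.npy'); m=env.camera_model(n)
    h=cv2.cvtColor(im,cv2.COLOR_RGB2HSV)
    k=(((h[...,0]<8)|(h[...,0]>172))&(h[...,1]>140)&(h[...,2]>90)).astype(np.uint8)
    k[:y]=0;k[y+120:]=0;k[:,:x]=0;k[:,x+140:]=0
    ys,xs=np.nonzero(k); print(n,len(xs),xs.min(),xs.max(),ys.min(),ys.max())
    P=np.array([plane(m,(a,b),.1) for a,b in zip(xs,ys)])
    r=cv2.minAreaRect((P[:,:2]*1000).astype(np.float32)); print(r, cv2.boxPoints(r).round(0).tolist())
    out.append(cv2.resize(im[y:y+115,x:x+130,::-1],(390*1,345),interpolation=cv2.INTER_CUBIC))
cv2.imwrite('pics/crop.png',np.hstack(out))
```

```text
scene 289 241 283 171 215
((439.2099914550781, -123.6734390258789), (149.2581024169922, 48.18170928955078), 79.44023895263672) [[402.0, -193.0], [449.0, -201.0], [477.0, -55.0], [429.0, -46.0]]
side 142 279 294 166 187
((440.34857177734375, -111.89891815185547), (123.78462982177734, 38.7174186706543), 78.98648834228516) [[410.0, -169.0], [448.0, -176.0], [471.0, -55.0], [433.0, -47.0]]
```

View pics/crop.png

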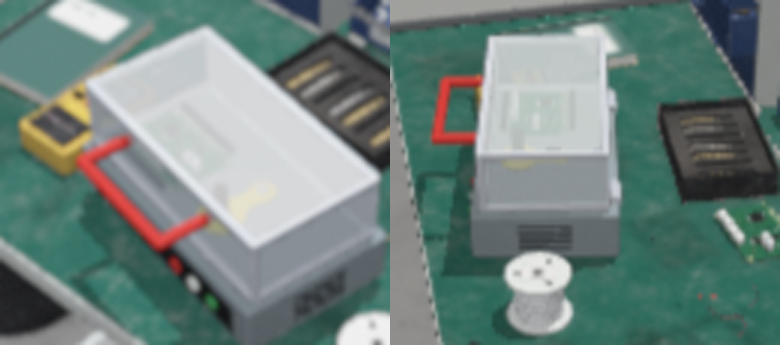

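Run:
```python
from h import *
a,b=env.camera_model('scene'),env.camera_model('side')
A=lambda u,v:((u+.5)/3-.5+215,(v+.5)/3-.5+125)
B=lambda u,v:((u-390+.5)/3-.5+265,(v+.5)/3-.5+140)
for n,p,q,z in(('barL',(85,160),(444,83),.1),('barR',(160,243),(437,138),.1),('FL',(90,85),(488,38),.12),('FR',(255,245),(478,153),.12),('BL',(208,30),(605,38),.12),('BR',(378,180),(606,153),.12)):
    print(n,*[x.round(3) for x in tri(a,A(*p),b,B(*q))],plane(a,A(*p),z)[:2].round(3),plane(b,B(*q),z)[:2].round(3))
```

```text
barL [ 0.436 -0.057  0.102] 0.002 [ 0.438 -0.055] [ 0.435 -0.056]
barR [ 0.415 -0.161  0.099] 0.002 [ 0.414 -0.163] [ 0.416 -0.162]
FL [ 0.488 -0.01   0.121] 0.001 [ 0.488 -0.01 ] [ 0.489 -0.007]
FR [ 0.446 -0.229  0.119] 0.002 [ 0.445 -0.23 ] [ 0.447 -0.229]
BL [ 0.609 -0.027  0.115] 0.001 [ 0.604 -0.032] [ 0.608 -0.036]
BR [ 0.56  -0.253  0.118] 0.002 [ 0.557 -0.255] [ 0.56  -0.255]
```

The two views agree to about 2 mm: bar middle (0.4255, -0.109, 0.100), tester yaw about -0.195 rad. I'll move over the bar in two steps.

>>> {"op": "move_arm", "data": {"increments": [[-0.34,0.03,-0.12,0,0,0,-0.2],[-0.34,0.05,-0.23,0,0,0,-0.35],[-0.34,0.08,-0.34,0,0,0,-0.5],[-0.34,0.1,-0.45,0,0,0,-0.65],[-0.34,0.13,-0.56,0,0,0,-0.8],[-0.34,0.16,-0.68,0,0,0,-0.889],[-0.34,0.16,-0.68,0,0,0,-0.889]]}}

```text
t: 0.98
eef_pos: [0.3204, 0.2328, 0.2086]
eef_rot: [-1.641, -2.679, 0.001]
contact_force: [-0.5, 1.3, 0.4]
gripper_width: 0.0281
grasp_force: 0.0
```

>>> {"op": "move_arm", "data": {"increments": [[-0.34,0.03,-0.12,0,0,0,-0.2],[-0.34,0.05,-0.23,0,0,0,-0.35],[-0.34,0.08,-0.34,0,0,0,-0.5],[-0.34,0.1,-0.45,-0.03,0,0,-0.65],[-0.34,0.13,-0.56,-0.05,0,0,-0.8],[-0.34,0.16,-0.68,-0.07,0,0,-0.858],[-0.34,0.16,-0.68,-0.07,0,0,-0.858]]}}

```text
t: 1.85
eef_pos: [0.4003, -0.1067, 0.1734]
eef_rot: [2.433, 1.985, -0.003]
contact_force: [-0.9, 1.5, -0.1]
gripper_width: 0.028
grasp_force: 0.0
```

>>> {"op": "move_arm", "data": {"increments": [[-0.34,0,0,0,-0.04,-0.2,0],[-0.34,0,0,0,-0.08,-0.4,0],[-0.34,0,0,0,-0.108,-0.545,0],[-0.34,0,0,0,-0.108,-0.545,0]]}}

```text
t: 2.35
eef_pos: [0.3976, -0.1015, 0.1728]
eef_rot: [2.145, 1.768, 0.391]
contact_force: [-0.7, -0.7, -0.3]
gripper_width: 0.0284
grasp_force: 0.0
```

Run:
```python
from h import *
from scipy.spatial.transform import Rotation as R
s=env.sense(); print(s['t'],s['eef_pos'],s['qpos'].round(2) if hasattr(s['qpos'],'round') else s['qpos'],s['gripper_width'],R.from_rotvec(s['eef_rot']).as_matrix().round(3))
im=env.get_image('wrist'); cv2.imwrite('pics/w1.png',im[:,:,::-1])
```

```text
2.35 [ 0.39755816 -0.10148117  0.17277333] [-0.52 -0.19  0.52  2.5   0.43  0.41 -0.54] 0.028411161801443444 [[ 0.191  0.89   0.414]
 [ 0.982 -0.173 -0.08 ]
 [ 0.     0.421 -0.907]]
```

View pics/w1.png

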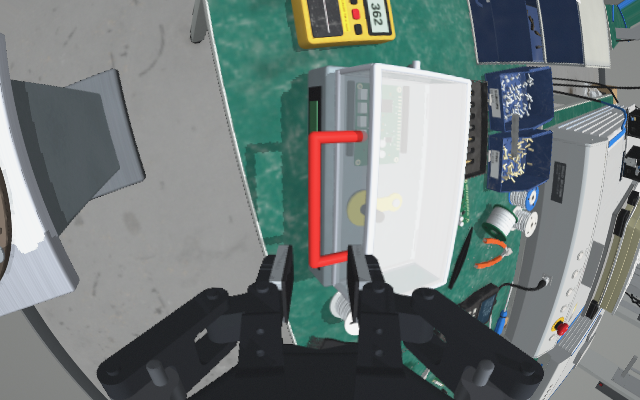

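The wrist view shows the bar centred near (316,200), with its ends near (316,136) and (316,263). The fingers straddle its line. I'll check the bar position with the fisheye model.

```bash
cat >> h.py <<'E'
def fplane(m,px,z):
    f=200/np.tan(np.radians(m['fov_y']/2)); P=np.array(m['pose'])
    u=np.array([px[0]-m['cx'],px[1]-m['cy']]); r=np.hypot(*u); t=r/f
    d=P[:3,:3]@np.r_[u/r*np.sin(t),np.cos(t)]; return P[:3,3]+d*(z-P[2,3])/d[2]
E
python3 - <<'E'
from h import *
m=env.camera_model('wrist')
for p in((316,136),(316,200),(316,263)): print(fplane(m,p,.1).round(4))
E
```

```text
[ 0.4407 -0.057   0.1   ]
[ 0.4304 -0.109   0.1   ]
[ 0.4187 -0.1674  0.1   ]
```

>>> {"op": "move_arm", "data": {"increments": [[-0.34,0.019,-0.005,-0.045,0,0,0],[-0.34,0.038,-0.009,-0.09,0,0,0],[-0.34,0.057,-0.014,-0.135,0,0,0],[-0.34,0.076,-0.018,-0.18,0,0,0],[-0.34,0.076,-0.018,-0.18,0,0,0],[-0.34,0.076,-0.018,-0.18,0,0,0]]}}

```text
t: 3.15
eef_pos: [0.4327, -0.1012, 0.0964]
eef_rot: [2.164, 1.79, 0.399]
contact_force: [0.1, 0.4, -0.4]
gripper_width: 0.0283
grasp_force: 0.0
```

>>> {"op": "move_arm", "data": {"increments": [[-1,0,0,0,0,0,0],[-1,0,0,0,0,0,0],[-1,0,0,0,0,0,0],[-1,0,0,0,0,0,0]], "squeeze": 30}}

```text
t: 3.65
eef_pos: [0.4301, -0.1013, 0.0963]
eef_rot: [2.166, 1.789, 0.399]
contact_force: [0.6, 0.1, -0.1]
gripper_width: 0.0001
grasp_force: 0.0
```

Run:
```python
from h import *
s=env.sense(); print(s['t'],s['eef_pos'],np.round(s['qpos'],3))
im=env.get_image('wrist'); cv2.imwrite('pics/w2.png',im[:,:,::-1])
```

```text
3.65 [ 0.43005684 -0.10129002  0.09632288] [-0.506  0.133  0.688  2.539 -0.837  0.125  0.783]
```

View pics/w2.png

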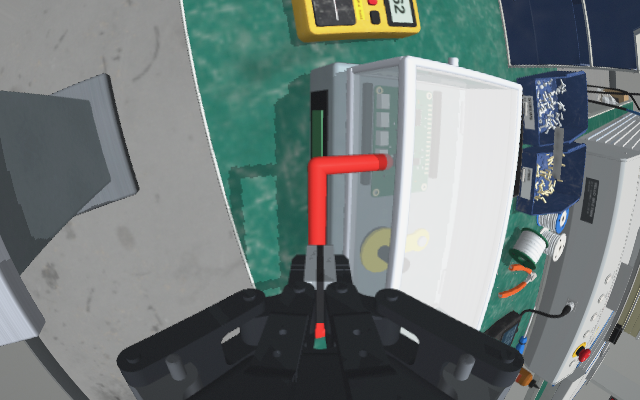

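The fingers closed just above the bar with good alignment, at about (320,250). Joint 6 is at its lower limit, so the 25° tilt is out of reach. I'll rise and bring the tool upright.

>>> {"op": "move_arm", "data": {"increments": [[-1,-0.03,0,0.08,0,0,0],[-0.34,-0.05,0,0.14,0.04,0.2,0],[-0.34,-0.05,0,0.14,0.08,0.4,0],[-0.34,-0.03,0,0.14,0.108,0.545,0],[-0.34,-0.02,0,0.14,0.108,0.545,0],[-0.34,-0.02,0,0.14,0.108,0.545,0],[-0.34,-0.02,0,0.14,0.108,0.545,0]]}}

```text
t: 4.58
eef_pos: [0.4185, -0.1018, 0.1656]
eef_rot: [-2.404, -1.972, -0.003]
contact_force: [-0.6, 1.0, -0.1]
gripper_width: 0.0286
grasp_force: 0.0
```

Run:
```python
from h import *
from scipy.spatial.transform import Rotation as R
s=env.sense(); print(s['t'],s['eef_pos'],np.round(s['qpos'],3),R.from_rotvec(s['eef_rot']).as_matrix().round(3))
```

```text
4.575 [ 0.41853565 -0.10176086  0.16555481] [-0.649  0.24   0.96   2.109 -0.269  0.937  0.267] [[ 0.196  0.981 -0.019]
 [ 0.98  -0.195  0.026]
 [ 0.022 -0.024 -0.999]]
```

>>> {"op": "move_arm", "data": {"increments": [[-0.34,0.019,-0.016,-0.04,0,0,0],[-0.34,0.019,-0.016,-0.08,0,0,0],[-0.34,0.019,-0.016,-0.12,0,0,0],[-0.34,0.019,-0.016,-0.15,0,0,0],[-0.34,0.019,-0.016,-0.17,0,0,0],[-0.34,0.019,-0.016,-0.17,0,0,0],[-0.34,0.019,-0.016,-0.17,0,0,0]]}}

```text
t: 5.45
eef_pos: [0.4296, -0.1095, 0.0815]
eef_rot: [-2.403, -1.974, -0.005]
contact_force: [0.1, 0.4, 1.4]
gripper_width: 0.0281
grasp_force: 0.0
```

>>> {"op": "move_arm", "data": {"increments": [[-1,0,0,0,0,0,0],[-1,0,0,0,0,0,0],[-1,0,0,0,0,0,0],[-1,0,0,0,0,0,0]], "squeeze": 30}}

```text
t: 5.95
eef_pos: [0.4248, -0.1084, 0.0811]
eef_rot: [-2.397, -1.968, 0.001]
contact_force: [-17.4, 2.3, 22.8]
gripper_width: 0.0026
grasp_force: 24.2
```

Run:
```python
from h import *
s=env.sense(); p=np.array(s['eef_pos']); print(p,np.round(s['qpos'],2),s['grasp_force'],s['contact_force'])
r=np.hypot(.162,.045); a0=np.arctan2(.045,.162); x=np.array([.981,-.194])
for t in np.arange(0,1.76,.08):
    d=.162-r*np.cos(a0+t); z=r*np.sin(a0+t)-.045
    print(round(t,2),(np.r_[x*d,z]/.5).round(3))
```

```text
[ 0.42479163 -0.10835168  0.08105371] [-0.48  0.41  0.83  2.18 -0.47  0.77  0.47] 24.172966182231903 [-17.39130481   2.34665566  22.79784894]
0.0 [ 0. -0.  0.]
0.08 [ 0.008 -0.002  0.026]
0.16 [ 0.018 -0.004  0.05 ]
0.24 [ 0.03  -0.006  0.074]
0.32 [ 0.044 -0.009  0.097]
0.4 [ 0.059 -0.012  0.119]
0.48 [ 0.077 -0.015  0.139]
0.56 [ 0.095 -0.019  0.158]
0.64 [ 0.116 -0.023  0.176]
0.72 [ 0.137 -0.027  0.191]
0.8 [ 0.16  -0.032  0.205]
0.88 [ 0.183 -0.036  0.217]
0.96 [ 0.208 -0.041  0.227]
1.04 [ 0.233 -0.046  0.235]
1.12 [ 0.259 -0.051  0.241]
1.2 [ 0.285 -0.056  0.245]
1.28 [ 0.311 -0.062  0.246]
1.36 [ 0.338 -0.067  0.246]
1.44 [ 0.364 -0.072  0.243]
1.52 [ 0.39  -0.077  0.238]
1.6 [ 0.415 -0.082  0.231]
1.68 [ 0.44  -0.087  0.222]
```

Run:
```python
from h import *
im=env.get_image('wrist'); b=env.get_image('side')
c=cv2.resize(b[130:240,250:350],(400,440),interpolation=cv2.INTER_CUBIC)
w=im[100:400,180:460]; w=cv2.resize(w,(400,440))
cv2.imwrite('pics/w3.png',np.hstack([w,c])[:,:,::-1])
```

```text
(no output)
```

View pics/w3.png

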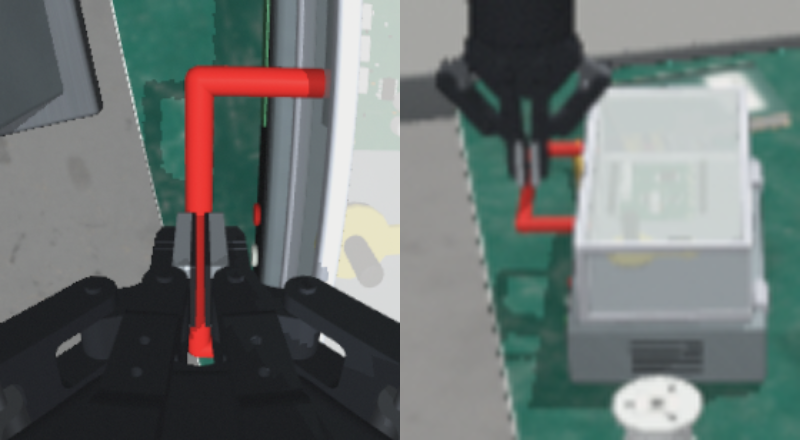

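The pads have closed to only 2.6 mm, and the red bar shows in the slot between them. They seem to be pinching the bar's top, off-centre by about 4 mm in x. I'll open, re-centre, go slightly lower and regrip.

>>> {"op": "move_arm", "data": {"increments": [[-0.34,0,0,0,0,0,0],[-0.34,0,0,0,0,0,0],[-0.34,-0.008,0,0,0,0,0],[-0.34,-0.008,0,-0.01,0,0,0],[-0.34,-0.008,0,-0.02,0,0,0],[-0.34,-0.008,0,-0.02,0,0,0]]}}

```text
t: 6.8
eef_pos: [0.425, -0.1093, 0.0706]
eef_rot: [-2.402, -1.973, -0.003]
contact_force: [-0.2, 0.6, -0.6]
gripper_width: 0.0281
grasp_force: 0.0
```

>>> {"op": "move_arm", "data": {"increments": [[-1,0,0,0,0,0,0],[-1,0,0,0,0,0,0],[-1,0,0,0,0,0,0],[-1,0,0,0,0,0,0]], "squeeze": 30}}

```text
t: 7.3
eef_pos: [0.424, -0.1092, 0.071]
eef_rot: [-2.401, -1.972, -0.002]
contact_force: [-4.7, 0.5, 5.3]
gripper_width: 0.0087
grasp_force: 29.3
```

The grip is firm now: width 8.7 mm, force low. I'll start the lift along the arc.

>>> {"op": "move_arm", "data": {"increments": [[-1,0.004,-0.001,0.013,0,0,0],[-1,0.008,-0.002,0.026,0,0,0],[-1,0.018,-0.004,0.05,0,0,0],[-1,0.03,-0.006,0.074,0,0,0],[-1,0.044,-0.009,0.097,0,0,0],[-1,0.059,-0.012,0.119,0,0,0],[-1,0.059,-0.012,0.119,0,0,0]]}}

```text
t: 8.18
eef_pos: [0.4529, -0.1151, 0.1312]
eef_rot: [-2.4, -1.971, -0.001]
contact_force: [-10.4, 0.5, 4.9]
gripper_width: 0.0085
grasp_force: 29.8
```

>>> {"op": "move_arm", "data": {"increments": [[-1,0.018,-0.003,0.02,0,0,0],[-1,0.036,-0.007,0.039,0,0,0],[-1,0.057,-0.011,0.057,0,0,0],[-1,0.078,-0.015,0.072,0,0,0],[-1,0.101,-0.02,0.086,0,0,0],[-1,0.124,-0.024,0.098,0,0,0],[-1,0.149,-0.029,0.108,0,0,0],[-1,0.174,-0.034,0.116,0,0,0]]}}

```text
t: 9.18
eef_pos: [0.5429, -0.1333, 0.1899]
eef_rot: [-2.404, -1.974, -0.005]
contact_force: [-1.3, -3.0, -3.1]
gripper_width: 0.0085
grasp_force: 30.6
```

>>> {"op": "move_arm", "data": {"increments": [[-1,0.026,-0.005,0.006,0,0,0],[-1,0.052,-0.01,0.01,0,0,0],[-1,0.078,-0.016,0.011,0,0,0],[-1,0.105,-0.021,0.011,0,0,0],[-1,0.131,-0.026,0.008,0,0,0],[-1,0.157,-0.031,0.003,0,0,0],[-1,0.182,-0.036,-0.004,0,0,0],[-1,0.182,-0.036,-0.004,0,0,0]]}}

```text
t: 10.18
eef_pos: [0.6345, -0.1509, 0.1862]
eef_rot: [-2.404, -1.975, -0.004]
contact_force: [2.1, -4.4, 1.7]
gripper_width: 0.0085
grasp_force: 31.1
```

>>> {"op": "move_arm", "data": {"increments": [[-1,0.015,-0.003,-0.005,0,0,0],[-1,0.031,-0.006,-0.011,0,0,0],[-1,0.031,-0.006,-0.011,0,0,0],[-0.2,0.031,-0.006,-0.011,0,0,0],[-0.2,0.031,-0.006,-0.011,0,0,0],[-0.2,0.031,-0.006,-0.011,0,0,0]]}}

```text
t: 10.92
eef_pos: [0.6484, -0.1526, 0.1809]
eef_rot: [-2.401, -1.973, -0.004]
contact_force: [-0.6, -0.5, -0.6]
gripper_width: 0.034
grasp_force: 0.0
```

>>> {"op": "move_arm", "data": {"increments": [[-0.2,0,0,0.04,0,0,0],[-0.2,0,0,0.1,0,0,0],[-0.2,-0.02,0,0.18,0,0,0],[-0.2,-0.1,0,0.22,0,0,0],[-0.2,-0.22,0,0.22,0,0,0],[-0.2,-0.34,0,0.22,0,0,0],[-0.2,-0.44,0,0.22,0,0,0],[-0.2,-0.44,0,0.22,0,0,0]]}}

```text
t: 11.92
eef_pos: [0.4253, -0.1541, 0.2923]
eef_rot: [-2.403, -1.969, -0.012]
contact_force: [0.9, -0.2, -0.2]
gripper_width: 0.0341
grasp_force: 0.0
```

Run:
```python
from h import *
s=env.sense(); print(s['t'],s['eef_pos'],np.round(s['qpos'],2))
im=env.get_image('wrist'); np.save('pics/w4.npy',im); import json
m=env.camera_model('wrist'); print(m['fov_y'])
b=env.get_image('side'); np.save('pics/s4.npy',b)
c=cv2.resize(b[90:240,250:370],(320,400),interpolation=cv2.INTER_CUBIC)
cv2.imwrite('pics/w4.png',np.hstack([im[:,100:580],c])[:,:,::-1])
h=cv2.cvtColor(im,cv2.COLOR_RGB2HSV)
k=((abs(h[...,0].astype(int)-27)<6)&(h[...,1]>120)&(h[...,2]>100)).astype(np.uint8)
n,l,st,ce=cv2.connectedComponentsWithStats(k)
for i in range(1,n):
    if st[i,4]>150: print(st[i],ce[i],fplane(m,ce[i],.062).round(3))
```

```text
11.925 [ 0.42528277 -0.1541412   0.2923495 ] [-0.64  0.1   1.01  1.87 -0.12  1.25  0.21]
65.70646984690485
[ 329    0   86   35 1176] [370.78401361  18.21853741] [0.526 0.03  0.062]
[360 143  53  29 819] [381.1037851  156.61050061] [ 0.506 -0.152  0.062]
```

View pics/w4.png

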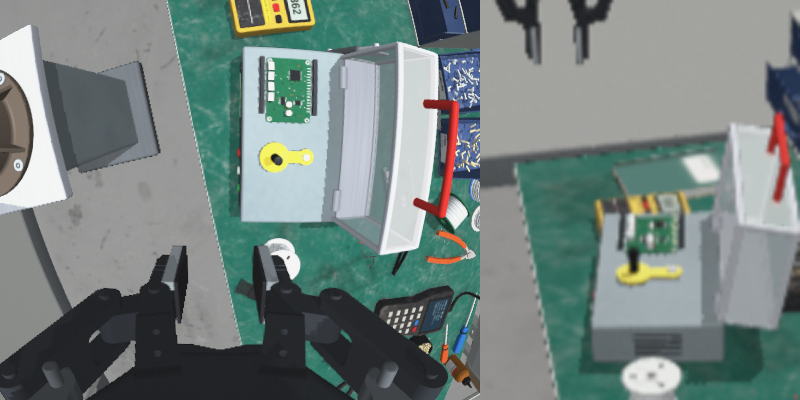

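The hood stands fully open. In the full wrist image the cover's round end is at about (373,157) and its pin at about (405,156). The side crop shows the knob top at (633,252).

Run:
```python
from h import *
m=env.camera_model('wrist'); b=env.camera_model('side')
print('end',fplane(m,(373,157),.062).round(4),'pin',fplane(m,(405,156),.062).round(4),'knobtop wrist',fplane(m,(377,160),.092).round(4))
print('side knob top',plane(b,(307.4,184),.092).round(4))
```

```text
end [ 0.4961 -0.1507  0.062 ] pin [ 0.5388 -0.1567  0.062 ] knobtop wrist [ 0.4967 -0.15    0.092 ]
side knob top [ 0.4947 -0.157   0.092 ]
```

>>> {"op": "move_arm", "data": {"increments": [[-0.34,0.07,0,-0.07,0,0,0],[-0.34,0.141,0.002,-0.15,0,0,0],[-0.34,0.141,0.002,-0.25,0,0,0],[-0.34,0.141,0.002,-0.33,0,0,0],[-0.34,0.141,0.002,-0.38,0,0,0],[-0.34,0.141,0.002,-0.42,0,0,0],[-0.34,0.141,0.002,-0.45,0,0,0],[-0.34,0.141,0.002,-0.45,0,0,0]]}}

```text
t: 13.02
eef_pos: [0.4989, -0.1524, 0.0651]
eef_rot: [-2.402, -1.973, -0.001]
contact_force: [0.2, -0.5, -0.1]
gripper_width: 0.0282
grasp_force: 0.0
```

>>> {"op": "move_arm", "data": {"increments": [[-1,0,0,0,0,0,0],[-1,0,0,0,0,0,0],[-1,0,0,0,0,0,0],[-1,0,0,0,0,0,0]], "squeeze": 20}}

```text
t: 13.52
eef_pos: [0.4926, -0.1511, 0.0657]
eef_rot: [-2.396, -1.966, 0.004]
contact_force: [-19.1, 2.2, 10.4]
gripper_width: 0.0099
grasp_force: 19.8
```

>>> {"op": "move_arm", "data": {"increments": [[-1,-0.012,0,0,0,0,0],[-1,-0.013,-0.013,0,0,0,0],[-1,-0.013,-0.025,0,0,0,0],[-1,-0.011,-0.037,0,0,0,0],[-1,-0.007,-0.049,0,0,0,0],[-1,-0.001,-0.06,0,0,0,0],[-1,0.006,-0.071,0,0,0,0],[-1,0.018,-0.082,0,0,0,0]]}}

```text
t: 14.52
eef_pos: [0.5066, -0.1961, 0.0663]
eef_rot: [-2.405, -1.972, 0.0]
contact_force: [-7.6, -3.9, -1.7]
gripper_width: 0.0095
grasp_force: 19.4
```

>>> {"op": "move_arm", "data": {"increments": [[-1,0,0,0,0,0,0],[-0.34,0,0,0,0,0,0],[-0.34,0,0,0,0,0,0],[-0.34,0,0,0,0,0,0]]}}

```text
t: 15.02
eef_pos: [0.5087, -0.1934, 0.0664]
eef_rot: [-2.403, -1.974, -0.005]
contact_force: [0.5, -0.0, -0.5]
gripper_width: 0.028
grasp_force: 0.0
```

>>> {"op": "move_arm", "data": {"increments": [[-0.34,0,0,0.06,0,0,0],[-0.34,0,0,0.14,0,0,0],[-0.34,0,0,0.24,0,0,0],[-0.34,-0.06,0,0.34,0,0,0],[-0.34,-0.15,0,0.44,0,0,0],[-0.34,-0.15,0,0.44,0,0,0]]}}

```text
t: 15.78
eef_pos: [0.4322, -0.195, 0.2891]
eef_rot: [-2.407, -1.973, -0.013]
contact_force: [0.1, -0.2, 0.6]
gripper_width: 0.0277
grasp_force: 0.0
```

Run:
```python
from h import *
s=env.sense(); print(s['t'],s['contact_force'])
im=env.get_image('wrist'); b=env.get_image('side')
c=cv2.resize(b[90:240,250:370],(320,400),interpolation=cv2.INTER_CUBIC)
cv2.imwrite('pics/w5.png',np.hstack([im[:,100:580],c])[:,:,::-1])
```

```text
15.775 [ 0.07816795 -0.17970241  0.59261266]
```

View pics/w5.png

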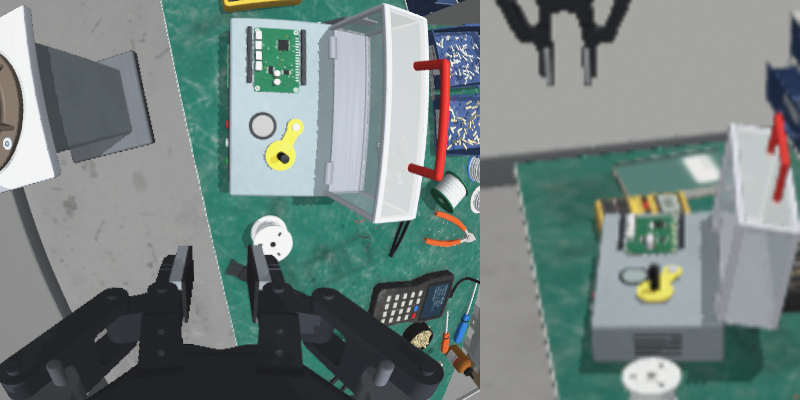

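The lens with its bezel is fully uncovered at (262,125). The cover is aside at (280,152), the hood is fully open, and the meter, reel and brush look undisturbed. I'm handing the job in.

```bash
python3 -c "
from bench import env
print(env.close_job())"
```

```text
the job is handed in; nothing more can be done
None
```

I opened the hood to its stop, where it stays by itself, then swung the dust cover aside so the whole lens is uncovered. The gripper has let go and is clear of everything, and I handed the job in at about 16 s; the meter, reel and brush were not touched.

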